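Seat a soldering-tip cartridge in its handpiece to the depth mark

ROBOT

A 6-joint arm with a two-finger parallel gripper is mounted at the origin on the work surface; the furniture and walls round the work are solid. World frame = base frame: x ahead of the robot, y to its left, z up, the work surface at z = 0. Lengths are in m, angles in rad, forces in N, time in s.
With the tool pointing down it reaches from about 0.4 to 0.925 m from the base axis. Payload 12.5 kg.
Tool frame: the origin (TCP) lies midway between the tips of the shut fingers; the grasp point (between the pads) lies 19 mm behind it; z points along the fingers, x is the direction in which the jaws open and shut, and the axes are right-handed (so a half turn about z gives the same grasp; the last joint's range is limited). The gripper opens to 95 mm and grips with 3 to 60 N. Pads are 20 mm wide; open, the fingers measure 119 mm over their backs; the gripper's body (75 mm by 180 mm) begins 59 mm behind the grasp point.
Start: joints at [-1.3, 0.491, 1.559, -0, 1.092, -0.106], TCP at [0.23, -0.581, 0.215] pointing down, gripper open.
Joint ranges: [-3.1, 3.1], [-0.84, 2.19], [0.05, 2.79], [-1.13, 4.28], [0.06, 2.93], [-2.69, 2.69]. Speed limits (rad/s): [2.22, 2.22, 2.79, 3.14, 3.14, 3.14].

INTERFACE

Orientations are given as a unit quaternion [w, x, y, z].
In Python, from cell import ctrl gives the robot as it stands.
- The arm moves only by the shell command python3 -m handwheel 'ROWS' [FORCE]. ROWS is a JSON object of lists of equal length, an entry for each row: "fingers": the finger opening in m, from 0 to 0.0951; "dp": the shift along the tool's x, y, z in m, a list of three; "turn": the turn, a rotation vector about the tool's x, y, z in degrees, a list of three. In form: {"fingers": [fingers, ...], "dp": [[x, y, z], ...], "turn": [[wx, wy, wz], ...]}. A call has 1 to 20 rows; each row is the pose to reach, as a shift and turn from the pose commanded when the call began, along the tool's axes at that moment; what a row does not reach only later rows make up. A row lasts 1/12 s, in which the tool goes at most 41.7 mm and 7.16 degrees, less where a joint would pass 70% of its speed; a pose out of reach is approached as far as the arm can. A call with a gripper value outside its range is refused whole. The fingers move at their own pace and stop on an object; FORCE is the grip in N (left out, the last holds). Time passes only in rows, so rows that repeat a pose let the fingers close. It gives the time, the measured TCP pose, the force and the opening at its end, in the units of the state.
- ctrl.get_obs(): the state, without advancing time (a new reading comes with each control period).
- ctrl.get_image(name): name is "scene" or "top" or "wrist"; returns a dict with "img" (400x640x3 uint8, red, green, blue), "fx", "fy", "cx", "cy" (pixels), "origin" and "orientation" of the camera in the world; the wrist camera has in their place "tool_from_camera" (4x4, takes a point from camera to tool coordinates, whose origin is the TCP and whose axes are the tool frame's). Camera axes: x right, y up, looking along -z (the intrinsics and any distortion apply to the point x, -y, -z); pixel columns grow to the right and rows downward; lengths in m; the calibration is good to about 2 mm. The wrist camera is an equidistant fisheye: a pixel r from the principal point sees the ray r / f radians off the axis. A picture is of the moment at which its call begins: read the wrist's pose just before it. There is no depth.
- ctrl.finish_job(): hands the job in, once; it reports no verdict.
Trained networks look in a picture, given as the dict that the camera call returned (one of the last four; its "shot" number tells which), for a name from the list of things; names that differ only in an ending like _2 or _b are one class to them, and where a whole thing is asked for, a point or a joint stands for the part that bears it (a point fixed in the world has none). Each returns a list of dicts, best first, with "conf" (0 to 1); they miss things now and then, are a little off and sometimes report something else, mostly with a low value. They report only what shows in the picture. A call takes as long as a camera call.
- ctrl.find_in(picture, name): "extent" ([centre column, centre row, width, height] in pixels, round what is visible of it).
- ctrl.place_of(picture, name): "pixel" ([column, row] in pixels: a listed point, or the origin of a listed thing).
The state is a dict: "time": time; "q": joint angles; "joint_velocities": joint speeds; "effort": joint torques, N m; "tool_pos": TCP position; "eef_rot": TCP orientation; "wrist_force": force on the tool from outside, world axes, zero at the start; "wrist_torque": the same for the moment, N m; "finger_gap": opening from 0.0 (shut) to 1.0 (fully open).
Only numpy, scipy, OpenCV 4.12 (cv2) and the standard library are available. Lean on these libraries where they do the work, as an engineer would, in place of code of your own. Each camera call takes 0.05 s, during which the arm holds its last target.

TASK

Fit the soldering tip with the yellow sleeve into the handpiece that is clamped upright in the stand: take it out of the rack, put its steel shank down the nose, and push it past the stiff contact pin until it is solidly on the bottom, where the nose rim must stand within its red depth band. The last push on the bottom should be firm, about 15 N, but the heater cracks if it is ever pressed with more than 25 N. Then let go of it, and leave the two spare tips in the rack and the solder spool where it stands.

Things in the scene. Friction and masses are not known exactly. Their poses are not given: they have to be found in the camera images.
- cartridge_grip (a point): Centre of the YELLOW ridged sleeve (diameter 14 mm, 26 mm tall) of the tip cartridge to be fitted; grasp it here, with 30 N or more or it slips under the push. The cartridge stands upright in the rack, this point 87 mm above the bench and 81 mm above its foot. Above the sleeve the bare soldering tip, diameter 8.5 mm and tapering, rises to 35 mm above this point.
- cartridge: That cartridge: a straight round rod 116 mm long, about 35 to 70 g; origin at the centre of its foot, z up along the rod. Plain steel shank of diameter 9 mm from the foot to 68 mm up, foot chamfered to 6 mm over the last 2.5 mm; red depth band from 46 to 54 mm; yellow sleeve from 68 to 94 mm; then the tip.
- depth_band (a point): Middle of the 8 mm wide red depth band on that cartridge, on its axis, 50 mm above its foot and 31 mm below the sleeve's centre. With the cartridge fully home the rim stands somewhere within the band: this point is between 3.5 mm above and 3.5 mm below nose_rim. If the whole band stands clear above the rim, the cartridge is not home.
- shank_foot (a point): Foot of that cartridge's shank, on its axis: the end that goes down the bore.
- nose_rim (a point): Centre of the mouth of the handpiece's nose, level with its steel rim, z up along the bore. The rim is 144 to 158 mm above the bench (the clamp's height varies). The bore is a blind round hole of diameter 10.4 mm (13 mm from 26 mm down), to a solid floor 46.5 to 53.5 mm deep (it differs each time and cannot be seen), its top 5 mm flared to 14.8 mm at the rim. Steel nose nut outside: diameter 22 mm, top 26 mm; flared black guard below: diameter 34 mm.
- handpiece: Black unplugged soldering handle, 128 mm long, fixed nose up in the stand; origin at the middle of its lower end. A brass contact pin rides in its bore with stiff friction: the shank meets it 26 to 38 mm down (not known beforehand), it yields at about 8 N, is pushed ahead of the shank and stays where it is left; the floor is then felt as a sharp rise of force.
- stand: Grey weighted clamp stand, base 84 x 72 x 14 mm, with a round aluminium clamp 47 mm in diameter and 60 mm high round the handpiece's lower end and a black thumb screw at the side; origin on the bench, on the bore's axis. Fixed to the bench; position and yaw vary.
- rack: Black tip rack, 50 x 182 x 34 mm, fixed to the bench; origin on the bench under its middle, long side along its y axis. Four blind upright holes, diameter 10.4 mm, 28 mm deep, in one row at y = -66, -22, 22 and 66 mm; the first three hold cartridges standing upright, the last is empty; which cartridge stands where varies.
- spare_grey_grip (a point): Centre of the GREY sleeve of a spare tip cartridge of the same shape in the rack; leave it there.
- spare_green_grip (a point): Centre of the GREEN sleeve of a spare tip cartridge of the same shape in the rack; leave it there.
- solder_spool_mid (a point): Middle of the black and white solder spool, 59 x 72 x 41 mm, loose on the bench; leave it.

How it is judged:
By the outcome, as a careful person would: the job done as asked, in the order asked, and still so for the second after the job is handed in, with the robot touching nothing.
It also fails if it takes over 61 s, if anything falls off the work surface, if the arm or the gripper's body presses on something with over 40 N, if the wrist force passes 120 N, or if a joint passes its speed limit or range.

## Working session

There is one attempt and no reset: what is moved stays moved. The work goes in short steps, Python scripts to look and compute and a shell command to move; the robot and the scene stay as the last step left them, time stands still between calls to the robot, and variables do not carry over. Pictures are saved under pics/ and viewed, and the job is handed in when it is done.

```bash
ls; mkdir -p pics; cat > h.py <<'E'
import numpy as np, cv2
from scipy.spatial.transform import Rotation as R
from cell import ctrl
def rot(q): return R.from_quat([q[1],q[2],q[3],q[0]])
def save(p,n): cv2.imwrite('pics/'+n+'.png',cv2.cvtColor(p['img'],cv2.COLOR_RGB2BGR))
def ray(p,px,obs=None):
    u=(px[0]-p['cx'])/p['fx'];v=(px[1]-p['cy'])/p['fy']
    if 'tool_from_camera' in p:
        r=np.hypot(u,v);d=np.array([u/r*np.sin(r),v/r*np.sin(r),np.cos(r)]) if r>0 else np.array([0,0,1.])
        d=d*[1,-1,-1];T=np.array(p['tool_from_camera']);Rt=rot(obs['eef_rot']).as_matrix()
        return np.array(obs['tool_pos'])+Rt@T[:3,3],Rt@T[:3,:3]@d
    d=np.array([u,v,1]);d=d*[1,-1,-1];d/=np.linalg.norm(d)
    return np.array(p['origin']),rot(p['orientation']).as_matrix()@d
def tri(rays):
    A=np.zeros((3,3));b=np.zeros(3)
    for o,d in rays:
        M=np.eye(3)-np.outer(d,d);A+=M;b+=M@o
    x=np.linalg.solve(A,b)
    return x,[round(1000*np.linalg.norm((np.eye(3)-np.outer(d,d))@(x-o)),1) for o,d in rays]
def atz(r,z): o,d=r; return o+d*(z-o[2])/d[2]
E
python3 - <<'E'
from h import *
o=ctrl.get_obs();print(o)
names=['cartridge_grip','depth_band','nose_rim','spare_grey_grip','spare_green_grip','solder_spool_mid','rack','stand','shank_foot']
P={}
for c in ['scene','top','wrist']:
    p=ctrl.get_image(c);save(p,c+'0');P[c]=p
    print(c,p.get('origin'),p.get('orientation'),p['fx'],p['cx'],p['cy'],[k for k in p])
D={}
for c in P:
    for n in names:
        try:r=ctrl.place_of(P[c],n)
        except Exception as e: print(c,n,e);continue
        print(c,n,[(np.round(x['pixel'],1).tolist(),round(x['conf'],2)) for x in r[:2]])
        if r: D[c,n]=ray(P[c],r[0]['pixel'],o)
for n in names:
    k=[c for c in P if (c,n) in D]
    if len(k)>1: 
        print(n,k,tri([D[c,n] for c in k]))
        if len(k)>2 and ('scene' in k and 'top' in k): print('  st',tri([D[c,n] for c in ['scene','top']]))
print(ctrl.get_obs()['time'])
E
```

```text
pics
{'time': 0.0, 'q': array([-1.29961220e+00,  4.91522404e-01,  1.55947317e+00, -1.40557348e-06,
        1.09171982e+00, -1.05634013e-01]), 'joint_velocities': array([-0.0015276 , -0.00206762,  0.00029699, -0.00090455, -0.00038311,
        0.00030498]), 'effort': array([-2.28414261e-03, -6.12650657e+01, -2.58181071e+01,  6.91893767e-02,
        4.81880084e-02, -1.60014051e-04]), 'tool_pos': array([ 0.22990782, -0.58089596,  0.21407667]), 'eef_rot': array([-3.62293145e-04,  8.27032008e-01, -5.62154553e-01, -4.28811627e-04]), 'wrist_force': array([0.46173986, 0.01809025, 0.55605186]), 'wrist_torque': array([-0.01289267, -0.01646388, -0.07820843]), 'finger_gap': 1.0009547483069732}
scene [-0.08113829 -0.65103529  0.51145826] [ 0.79061915  0.48310307 -0.20450964 -0.31576668] 395.3130165113244 317.934742323929 203.40316749860636 ['img', 'fx', 'fy', 'cx', 'cy', 'origin', 'orientation', 'shot']
top [ 0.32389061 -0.10462776  1.21886871] [-0.70328785 -0.04229091  0.04025119  0.70850372] 480.2567099653769 308.9890327647196 195.20259957940144 ['img', 'fx', 'fy', 'cx', 'cy', 'origin', 'orienta
[... 1236 characters left out ...]
oat64(39.2)])
nose_rim ['scene', 'top'] (array([0.5115883 , 0.07314253, 0.14573595]), [np.float64(2.9), np.float64(2.9)])
spare_grey_grip ['scene', 'top'] (array([ 0.4057452 , -0.19892178,  0.0915858 ]), [np.float64(2.9), np.float64(2.9)])
spare_green_grip ['scene', 'top'] (array([ 0.42920247, -0.15020947,  0.08601946]), [np.float64(6.0), np.float64(6.0)])
solder_spool_mid ['scene', 'top'] (array([ 0.43825812, -0.33124517,  0.0153403 ]), [np.float64(3.7), np.float64(3.7)])
rack ['scene', 'top'] (array([ 0.43177225, -0.13621638,  0.0017946 ]), [np.float64(0.8), np.float64(0.8)])
stand ['scene', 'top'] (array([ 0.61138313, -0.03551165, -0.22042895]), [np.float64(157.5), np.float64(157.5)])
1.5
```

View images.

```bash
python3 -c "
import cv2
for n,(x0,y0,x1,y1) in {'scene0':(230,130,450,340),'top0':(200,130,430,260)}.items():
    i=cv2.imread('pics/%s.png'%n)[y0:y1,x0:x1]; cv2.imwrite('pics/%s_z.png'%n,cv2.resize(i,None,fx=800/(x1-x0)*.7,fy=800/(x1-x0)*.7,interpolation=cv2.INTER_CUBIC))
"
```

```text
(no output)
```

View pics/scene0.png

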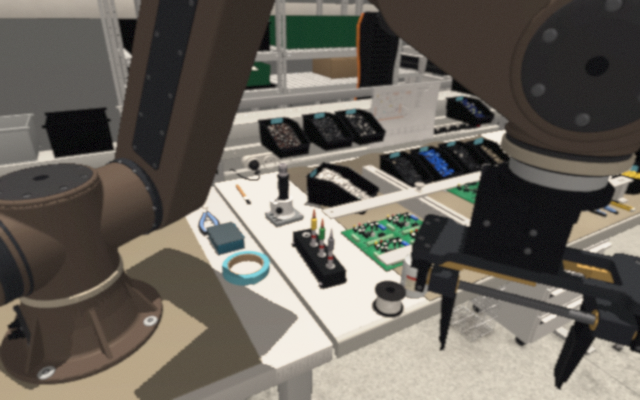

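View pics/top0.png

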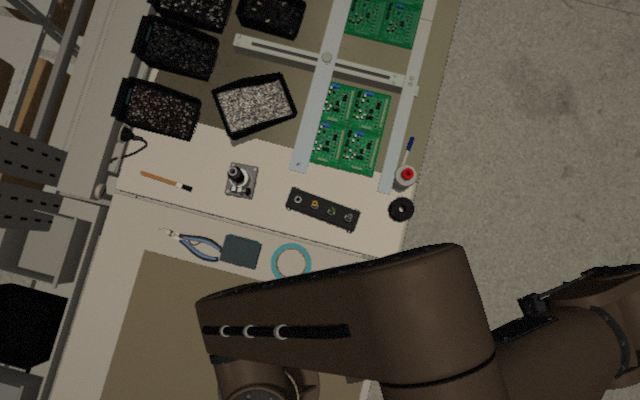

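```bash
ls pics
```

```text
scene0.png
scene0_z.png
top0.png
top0_z.png
wrist0.png
```

View pics/scene0_z.png

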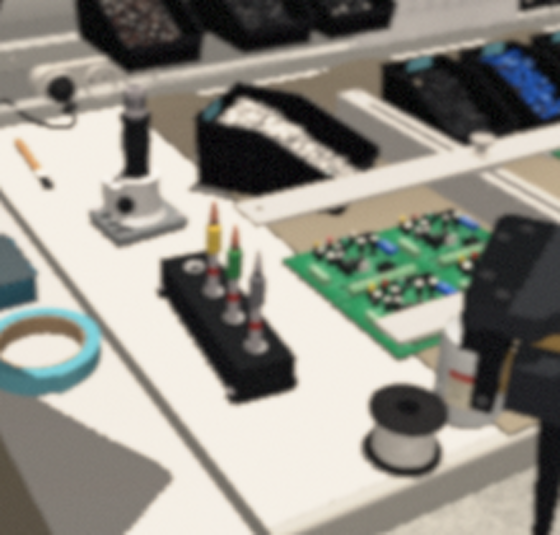

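View pics/top0_z.png

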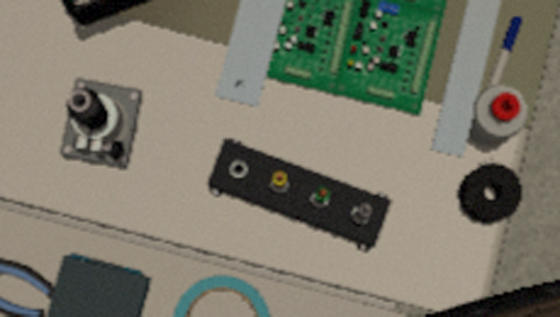

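View pics/wrist0.png

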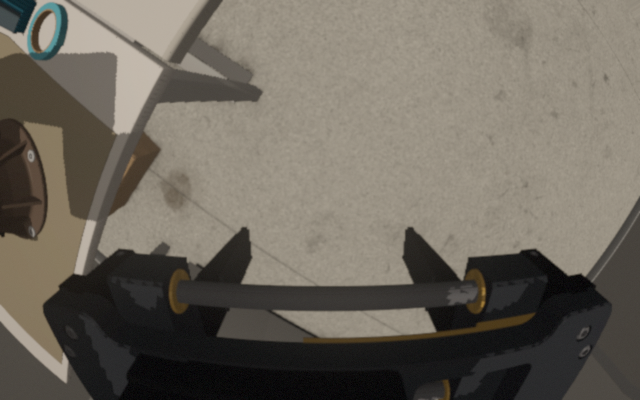

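```bash
python3 - <<'E'
from h import *
p=ctrl.get_image('scene');t=ctrl.get_image('top')
def col(im,lo,hi,box):
    h=cv2.cvtColor(im,cv2.COLOR_RGB2HSV);m=cv2.inRange(h,lo,hi);x0,y0,x1,y1=box
    ys,xs=np.nonzero(m[y0:y1,x0:x1]);return (xs.mean()+x0,ys.mean()+y0,len(xs),ys.min()+y0,ys.max()+y0)
a=col(p['img'],(20,130,120),(32,255,255),(295,200,335,260));print(a)
b=col(t['img'],(18,110,90),(35,255,255),(290,180,370,235));print(b)
print(tri([ray(p,a[:2]),ray(t,b[:2])]),'z.087',atz(ray(p,a[:2]),.087),atz(ray(t,b[:2]),.087))
s=2.545;w=lambda x,y:(230+x/s,130+y/s)
s2=2.435;v=lambda x,y:(200+x/s2,130+y/s2)
for n,A,B in [('rim',(134,93),(78,101)),('grey',(257,295),(361,211)),('green',(234,262),(320,195))]: print(n,tri([ray(p,w(*A)),ray(t,v(*B))]))
print('hole empty',atz(ray(p,w(195,267)),.034),atz(ray(t,v(238,169)),.034))
o=ctrl.get_obs();print(o['time'])
print(rot(o['eef_rot']).as_matrix().round(3))
E
```

```text
(np.float64(313.45238095238096), np.float64(223.26190476190476), 42, np.int64(218), np.int64(229))
(np.float64(314.4761904761905), np.float64(203.14285714285714), 21, np.int64(200), np.int64(205))
(array([ 0.43758273, -0.11465568,  0.08752364]), [np.float64(0.1), np.float64(0.1)]) z.087 [ 0.43817852 -0.11396363  0.087     ] [ 0.43767543 -0.1146953   0.087     ]
rim (array([0.5056937 , 0.07120901, 0.14670006]), [np.float64(0.8), np.float64(0.8)])
grey (array([ 0.40659955, -0.19566854,  0.08132975]), [np.float64(1.6), np.float64(1.6)])
green (array([ 0.42165676, -0.15531104,  0.08748022]), [np.float64(1.1), np.float64(1.1)])
hole empty [ 0.45368451 -0.07574849  0.034     ] [ 0.45263887 -0.07371705  0.034     ]
1.6
[[ 0.368 -0.93   0.   ]
 [-0.93  -0.368 -0.   ]
 [ 0.    -0.    -1.   ]]
```

```bash
python3 -m handwheel '{"fingers":[0.06,0.06,0.06,0.06,0.06,0.06,0.06,0.06,0.06,0.06,0.06,0.06,0.06,0.06,0.06,0.06],"dp":[[-0.025,-0.026,-0.045],[-0.05,-0.052,-0.045],[-0.075,-0.078,-0.045],[-0.1,-0.104,-0.045],[-0.127,-0.13,-0.045],[-0.153,-0.156,-0.045],[-0.178,-0.182,-0.045],[-0.204,-0.208,-0.045],[-0.23,-0.234,-0.045],[-0.255,-0.26,-0.045],[-0.28,-0.286,-0.045],[-0.306,-0.312,-0.045],[-0.332,-0.338,-0.045],[-0.357,-0.364,-0.045],[-0.357,-0.364,-0.045],[-0.357,-0.364,-0.045]],"turn":[[0,0,-3],[0,0,-7],[0,0,-10],[0,0,-14],[0,0,-17],[0,0,-20],[0,0,-24],[0,0,-27],[0,0,-30],[0,0,-34],[0,0,-37],[0,0,-41],[0,0,-44],[0,0,-47],[0,0,-47],[0,0,-47]]}' 40
cat > look.py <<'E'
import sys,json
from h import *
tag=sys.argv[1]; names=sys.argv[2:]
o=ctrl.get_obs();p=ctrl.get_image('wrist');save(p,tag)
print(o['time'],o['tool_pos'].round(4),rot(o['eef_rot']).as_matrix().round(3).tolist(),o['wrist_force'].round(1))
print(np.round(p['tool_from_camera'],3).tolist())
out={}
for n in names:
    r=ctrl.place_of(p,n);print(n,[(np.round(x['pixel'],1).tolist(),round(x['conf'],2)) for x in r[:2]])
    if r: out[n]=[x.tolist() for x in ray(p,r[0]['pixel'],o)]
json.dump({'o':{k:np.array(o[k]).tolist() for k in ('tool_pos','eef_rot')},'p':{k:np.array(p[k]).tolist() for k in ('fx','fy','cx','cy','tool_from_camera')},'rays':out},open(tag+'.json','w'))
E
python3 look.py w1 cartridge_grip nose_rim spare_green_grip spare_grey_grip
```

```text
time: 2.93
tool_pos: [0.4375, -0.1139, 0.2597]
eef_rot: [0.0, 0.983, -0.184, 0.0]
wrist_force: [-0.5, -0.2, 0.2]
finger_gap: 0.636
2.9333 [ 0.4375 -0.1139  0.2597] [[0.932, -0.362, 0.0], [-0.362, -0.932, -0.0], [0.0, 0.0, -1.0]] [-0.5 -0.2  0.2]
[[1.0, 0.001, 0.001, 0.0], [0.001, -0.956, -0.294, -0.083], [0.0, 0.294, -0.956, -0.17], [0.0, 0.0, 0.0, 1.0]]
cartridge_grip [([326.0, 159.0], 0.41)]
nose_rim [([323.7, 25.3], 0.16)]
spare_green_grip [([326.8, 213.0], 0.81)]
spare_grey_grip [([327.3, 249.5], 0.56)]
```

View pics/w1.png

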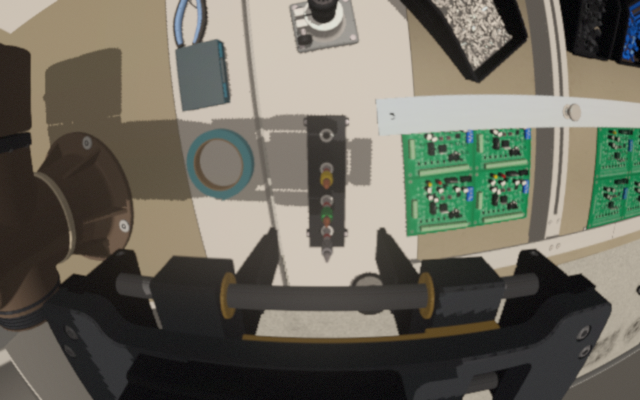

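```bash
cat > blob.py <<'E'
from h import *
import sys,json
def yellow(tag,box,lo=(18,110,90),hi=(35,255,255)):
    j=json.load(open(tag+'.json'));p=j['p'];im=cv2.imread('pics/'+tag+'.png')
    m=cv2.inRange(cv2.cvtColor(im,cv2.COLOR_BGR2HSV),lo,hi);x0,y0,x1,y1=box
    ys,xs=np.nonzero(m[y0:y1,x0:x1]);px=(xs.mean()+x0,ys.mean()+y0)
    print(tag,np.round(px,1),len(xs),xs.min()+x0,xs.max()+x0,ys.min()+y0,ys.max()+y0)
    return ray(p,px,j['o'])
E
python3 - <<'E'
from blob import *
r=yellow('w1',(305,150,348,200))
print(atz(r,.087))
i=cv2.imread('pics/w1.png')[100:270,280:380];cv2.imwrite('pics/w1z.png',cv2.resize(i,None,fx=3.5,fy=3.5,interpolation=cv2.INTER_CUBIC))
E
```

```text
w1 [326.1 176.9] 113 320 332 171 185
[ 0.43683763 -0.11348633  0.087     ]
```

View pics/w1z.png

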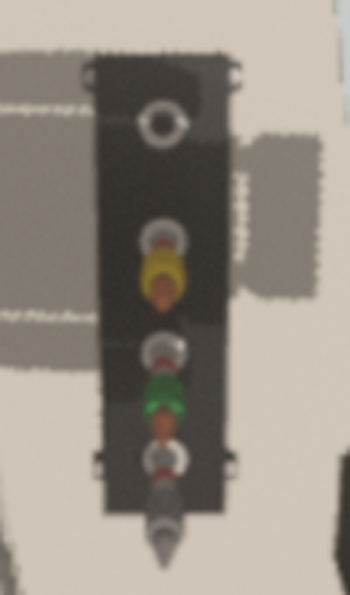

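```bash
python3 -m handwheel '{"fingers":[0.06,0.06,0.06,0.06,0.06,0.06,0.06,0.06],"dp":[[0,0,0.03],[0,0,0.065],[0,0,0.1],[0,0,0.13],[0,0,0.16],[0,0,0.182],[0,0,0.192],[0,0,0.192]],"turn":[[0,0,0],[0,0,0],[0,0,0],[0,0,0],[0,0,0],[0,0,0],[0,0,0],[0,0,0]]}' 45
python3 look.py w2
```

```text
time: 3.85
tool_pos: [0.4359, -0.1159, 0.0656]
eef_rot: [-0.0, 0.982, -0.187, -0.002]
wrist_force: [0.1, -0.2, 0.2]
finger_gap: 0.63
3.85 [ 0.4359 -0.1159  0.0656] [[0.93, -0.367, -0.004], [-0.367, -0.93, 0.001], [-0.004, -0.0, -1.0]] [ 0.1 -0.2  0.2]
[[1.0, 0.001, 0.001, 0.0], [0.001, -0.956, -0.294, -0.083], [0.0, 0.294, -0.956, -0.17], [0.0, 0.0, 0.0, 1.0]]
```

View pics/w2.png

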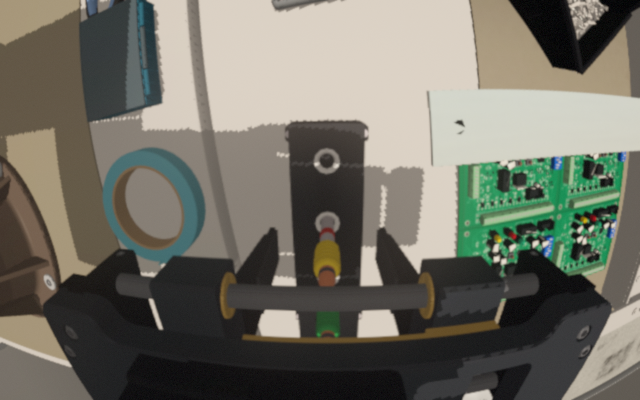

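```bash
python3 - <<'E'
from blob import *
r2=yellow('w2',(305,235,348,285)); r1=yellow('w1',(305,150,348,200))
print(atz(r2,.087),tri([r1,r2]))
E
python3 -m handwheel '{"fingers":[0.06,0.06],"dp":[[0,0,0],[0,0,0]],"turn":[[0,0,0],[0,0,0]]}' 45
```

```text
w2 [326.8 256.7] 714 314 340 240 277
w1 [326.1 176.9] 113 320 332 171 185
[ 0.43704015 -0.11343665  0.087     ] (array([ 0.43687872, -0.11361074,  0.08658789]), [np.float64(0.1), np.float64(0.1)])
time: 4.07
tool_pos: [0.4375, -0.1158, 0.0685]
eef_rot: [0.0, 0.983, -0.186, 0.001]
wrist_force: [0.8, 0.0, -1.0]
finger_gap: 0.636
```

```bash
python3 -m handwheel '{"fingers":[0.05,0.035,0.02,0.01,0.008,0.008,0.008,0.008],"dp":[[0,-0.001,0],[0,-0.001,0],[0,-0.001,0],[0,-0.001,0],[0,-0.001,0],[0,-0.001,0],[0,-0.001,0],[0,-0.001,0]],"turn":[[0,0,0],[0,0,0],[0,0,0],[0,0,0],[0,0,0],[0,0,0],[0,0,0],[0,0,0]]}' 45
python3 look.py w3
```

```text
time: 4.73
tool_pos: [0.4374, -0.1143, 0.0676]
eef_rot: [0.0, 0.983, -0.186, -0.0]
wrist_force: [-0.6, 0.0, -0.2]
finger_gap: 0.136
4.7333 [ 0.4374 -0.1143  0.0676] [[0.931, -0.365, -0.0], [-0.365, -0.931, -0.0], [-0.0, 0.0, -1.0]] [-0.6  0.  -0.2]
[[1.0, 0.001, 0.001, 0.0], [0.001, -0.956, -0.294, -0.083], [0.0, 0.294, -0.956, -0.17], [0.0, 0.0, 0.0, 1.0]]
```

View pics/w3.png

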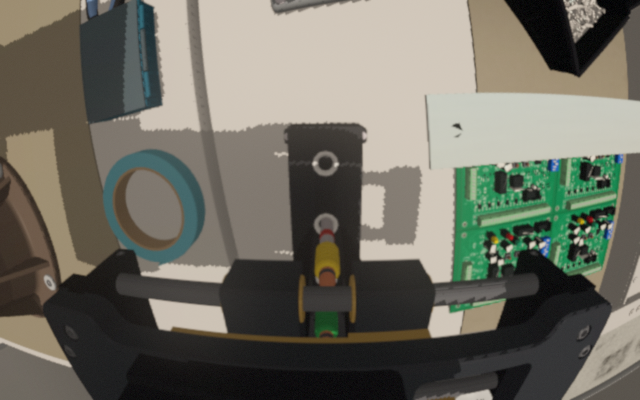

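```bash
python3 -m handwheel '{"fingers":[0.008,0.008,0.008,0.008,0.008,0.008,0.008,0.008,0.008,0.008,0.008],"dp":[[0,0,0],[0,0,-0.01],[0,0,-0.03],[0,0,-0.055],[0,0,-0.085],[0,0,-0.115],[0,0,-0.15],[0,-0.01,-0.18],[0,-0.03,-0.19],[0,-0.04,-0.19],[0,-0.04,-0.19]],"turn":[[0,0,0],[0,0,0],[0,0,0],[0,0,0],[0,0,0],[0,0,0],[0,0,0],[0,0,0],[0,0,0],[0,0,0],[0,0,0]]}' 45
python3 look.py w4 nose_rim depth_band shank_foot
```

```text
time: 5.7
tool_pos: [0.4522, -0.0758, 0.2574]
eef_rot: [-0.0, 0.983, -0.185, 0.0]
wrist_force: [-0.2, -0.3, -0.3]
finger_gap: 0.139
5.7 [ 0.4522 -0.0758  0.2574] [[0.932, -0.363, 0.0], [-0.363, -0.932, -0.0], [0.0, -0.0, -1.0]] [-0.2 -0.3 -0.3]
[[1.0, 0.001, 0.001, 0.0], [0.001, -0.956, -0.294, -0.083], [0.0, 0.294, -0.956, -0.17], [0.0, 0.0, 0.0, 1.0]]
nose_rim [([322.6, 26.3], 0.86)]
depth_band [([327.9, 238.6], 0.6)]
shank_foot [([324.3, 211.0], 0.66), ([321.1, 25.6], 0.26)]
```

View pics/w4.png

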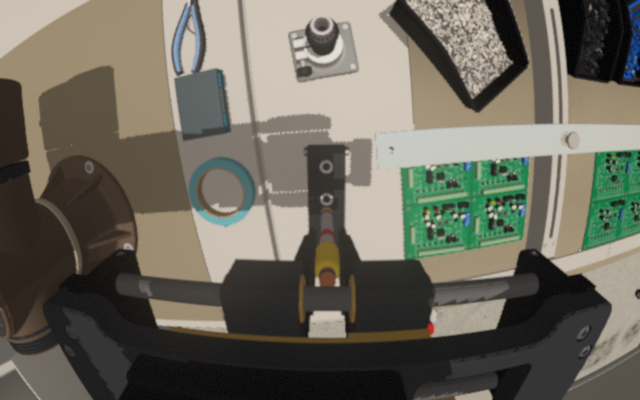

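```bash
python3 -m handwheel '{"fingers":[0.008,0.008,0.008,0.008,0.008],"dp":[[0,-0.03,0],[0,-0.065,0],[0,-0.09,0],[0,-0.1,0],[0,-0.1,0]],"turn":[[0,0,0],[0,0,0],[0,0,0],[0,0,0],[0,0,0]]}' 45
python3 look.py w5 nose_rim depth_band shank_foot
```

```text
time: 6.32
tool_pos: [0.4888, 0.0169, 0.2567]
eef_rot: [0.0, 0.983, -0.185, -0.001]
wrist_force: [0.1, -0.8, -0.6]
finger_gap: 0.136
6.3167 [0.4888 0.0169 0.2567] [[0.932, -0.363, -0.002], [-0.363, -0.932, 0.0], [-0.002, 0.0, -1.0]] [ 0.1 -0.8 -0.6]
[[1.0, 0.001, 0.001, 0.0], [0.001, -0.956, -0.294, -0.083], [0.0, 0.294, -0.956, -0.17], [0.0, 0.0, 0.0, 1.0]]
nose_rim [([321.7, 135.8], 0.66)]
depth_band [([325.3, 239.5], 0.63)]
shank_foot [([325.3, 211.7], 0.61)]
```

View pics/w5.png

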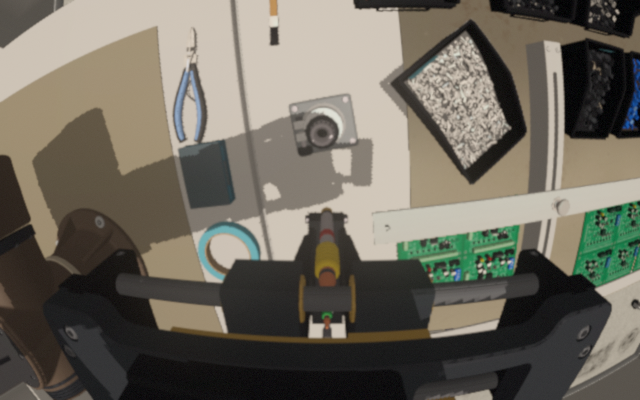

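```bash
python3 - <<'E'
from h import *
import json
J={t:json.load(open(t+'.json')) for t in ('w4','w5')}
g=lambda t,n:tuple(np.array(x) for x in J[t]['rays'][n])
if all('nose_rim' in J[t]['rays'] for t in J):
    print(tri([g('w4','nose_rim'),g('w5','nose_rim')]))
for t in J:
    o=J[t]['o'];Rt=rot(o['eef_rot']).as_matrix();tp=np.array(o['tool_pos'])
    for n,z in (('depth_band',-.019+.031),('shank_foot',.062)):
        if n in J[t]['rays']:
            a,d=g(t,n);a=Rt.T@(a-tp);d=Rt.T@d;print(t,n,'tool frame',(a+d*(z-a[2])/d[2]).round(4))
E
```

```text
(array([0.50438989, 0.06876816, 0.15027785]), [np.float64(0.4), np.float64(0.4)])
w4 depth_band tool frame [0.0007 0.002  0.012 ]
w4 shank_foot tool frame [-0.002  0.001  0.062]
w5 depth_band tool frame [-0.001   0.0026  0.012 ]
w5 shank_foot tool frame [-0.0012  0.0016  0.062 ]
```

```bash
python3 -m handwheel '{"fingers":[0.008,0.008,0.008,0.008,0.008,0.008],"dp":[[-0.001,-0.02,0],[-0.003,-0.045,0.005],[-0.003,-0.055,0.02],[-0.003,-0.055,0.03],[-0.003,-0.055,0.03],[-0.003,-0.055,0.03]],"turn":[[0,0,0],[0,0,0],[0,0,0],[0,0,0],[0,0,0],[0,0,0]]}' 45
python3 look.py w6 nose_rim depth_band shank_foot
python3 - <<'E'
from h import *
i=cv2.imread('pics/w6.png')[180:300,280:370];cv2.imwrite('pics/w6z.png',cv2.resize(i,None,fx=5,fy=5,interpolation=cv2.INTER_CUBIC))
p=ctrl.get_image('scene');save(p,'s6');i=cv2.imread('pics/s6.png')[110:240,230:350];cv2.imwrite('pics/s6z.png',cv2.resize(i,None,fx=4.5,fy=4.5,interpolation=cv2.INTER_CUBIC))
p=ctrl.get_image('top');save(p,'t6');
E
```

```text
time: 7.02
tool_pos: [0.5054, 0.0672, 0.2274]
eef_rot: [0.0, 0.983, -0.186, -0.001]
wrist_force: [-0.3, 0.5, -0.8]
finger_gap: 0.136
7.0167 [0.5054 0.0672 0.2274] [[0.931, -0.366, -0.001], [-0.366, -0.931, -0.0], [-0.001, 0.001, -1.0]] [-0.3  0.5 -0.8]
[[1.0, 0.001, 0.001, 0.0], [0.001, -0.956, -0.294, -0.083], [0.0, 0.294, -0.956, -0.17], [0.0, 0.0, 0.0, 1.0]]
nose_rim [([324.5, 203.3], 0.9)]
depth_band [([325.6, 240.1], 0.9)]
shank_foot [([322.5, 210.1], 0.8)]
```

View pics/w6z.png

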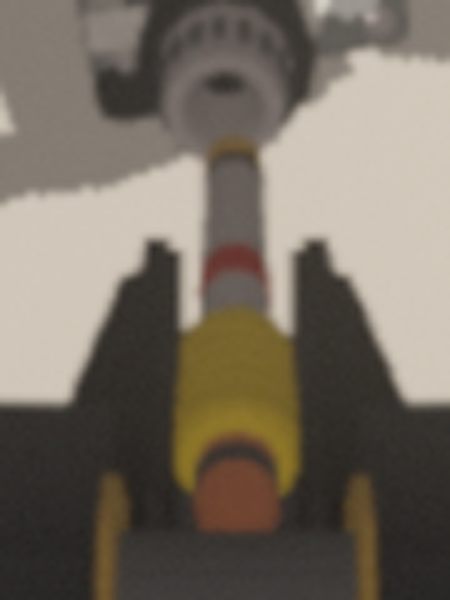

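View pics/s6z.png

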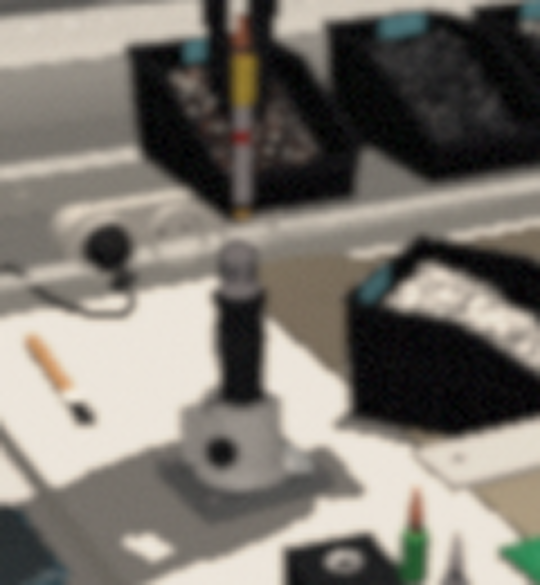

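```bash
python3 - <<'E'
from h import *
import json
i=cv2.imread('pics/w6.png')[172:222,300:350];i=cv2.resize(i,None,fx=12,fy=12,interpolation=cv2.INTER_CUBIC)
i=cv2.convertScaleAbs(i,alpha=1.5,beta=-20)
j=json.load(open('w6.json'));o=j['o'];p=j['p']
# project circles for rim hypothesis & foot
Rt=rot(o['eef_rot']).as_matrix();tp=np.array(o['tool_pos']);T=np.array(p['tool_from_camera'])
def proj(P):
    c=T[:3,:3].T@(Rt.T@(np.array(P)-tp)-T[:3,3]);c=c*[1,-1,-1];th=np.arccos(c[2]/np.linalg.norm(c));f=np.array([p['fx'],p['fy']])
    return np.array([p['cx'],p['cy']])+f*th*c[:2]/np.hypot(*c[:2])
def circ(c,r,col):
    pts=[proj(np.array(c)+[r*np.cos(a),r*np.sin(a),0]) for a in np.linspace(0,6.28,60)]
    pts=np.array([((q-[300,172]+.5)*12) for q in pts]).astype(int);cv2.polylines(i,[pts.reshape(-1,1,2)],True,col,1)
c=[.5044,.0688,.150]
circ(c,.011,(0,255,0));circ(c,.0074,(0,255,255));circ(np.array(c)-[0,0,.005],.0052,(255,255,0))
f=tp+Rt@np.array([-.0013,.0012,.062]);circ(f,.003,(0,0,255));circ(f+[0,0,.0025],.0045,(255,0,255))
f=tp+Rt@np.array([0,0,.062]);print(proj(f),f);circ(f+[0,0,.0025],.0045,(255,0,0))
cv2.imwrite('pics/w6y.png',i)
E
```

```text
[326.80778331 209.78462583] [0.505339   0.06722015 0.16535628]
```

View pics/w6y.png

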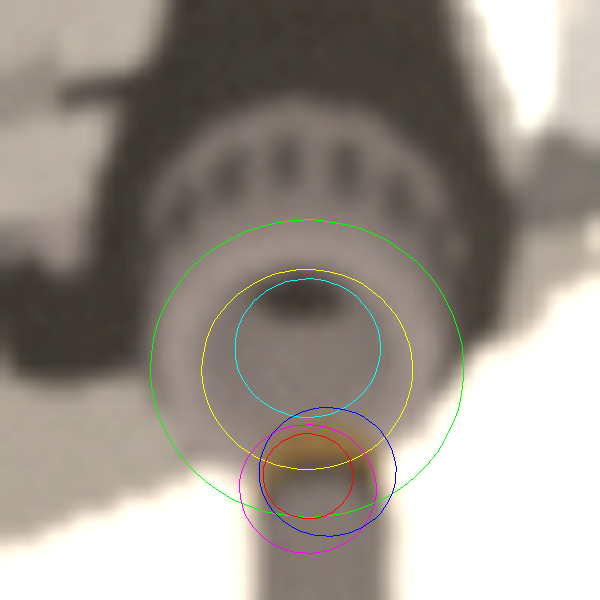

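```bash
python3 - <<'E'
from h import *
import json
g=lambda t,n:tuple(np.array(x) for x in json.load(open(t+'.json'))['rays'][n])
W=[g(t,'nose_rim') for t in('w4','w5','w6')]
print(tri(W)); print(tri([W[1],W[2]]))
p=ctrl.get_image('scene');t=ctrl.get_image('top')
A=ray(p,(282.6,166.5));B=ray(t,(232.2,171.0))
print(tri(W+[A]),tri(W+[A,B]),tri(W[1:]+[B]))
i=cv2.imread('pics/top0.png')[155:205,215:265];cv2.imwrite('pics/topn.png',cv2.resize(i,None,fx=12,fy=12,interpolation=cv2.INTER_CUBIC))
E
```

```text
(array([0.50418471, 0.06867795, 0.15132113]), [np.float64(0.6), np.float64(0.4), np.float64(0.4)])
(array([0.50410713, 0.06922318, 0.15329872]), [np.float64(0.1), np.float64(0.1)])
(array([0.50410074, 0.06845553, 0.14857703]), [np.float64(1.0), np.float64(0.4), np.float64(0.9), np.float64(0.5)]) (array([0.50449528, 0.06905168, 0.14894609]), [np.float64(0.4), np.float64(0.6), np.float64(1.5), np.float64(1.1), np.float64(2.2)]) (array([0.50442387, 0.0697632 , 0.15588959]), [np.float64(0.3), np.float64(0.3), np.float64(0.2)])
```

View pics/topn.png

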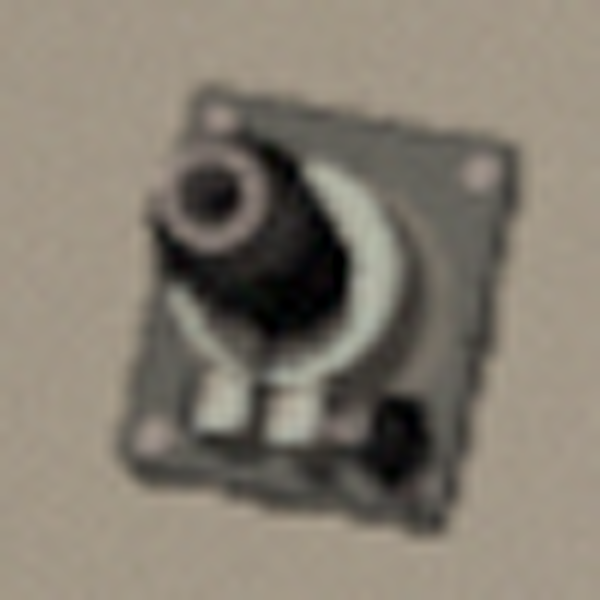

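```bash
python3 -m handwheel '{"fingers":[0.008,0.008,0.008,0.008,0.008,0.008],"dp":[[-0.0015,-0.0012,0],[-0.0015,-0.0012,0.004],[-0.0015,-0.0012,0.008],[-0.0015,-0.0012,0.012],[-0.0015,-0.0012,0.014],[-0.0015,-0.0012,0.014]],"turn":[[0,0,0],[0,0,0],[0,0,0],[0,0,0],[0,0,0],[0,0,0]]}' 45
python3 look.py w7
python3 - <<'E'
from h import *
i=cv2.imread('pics/w7.png')[172:222,300:350];cv2.imwrite('pics/w7z.png',cv2.resize(i,None,fx=12,fy=12,interpolation=cv2.INTER_CUBIC))
E
```

```text
time: 7.92
tool_pos: [0.5047, 0.07, 0.2129]
eef_rot: [0.0, 0.983, -0.186, -0.001]
wrist_force: [0.5, -0.0, -1.5]
finger_gap: 0.136
7.9167 [0.5047 0.07   0.2129] [[0.931, -0.365, -0.001], [-0.365, -0.931, -0.0], [-0.001, 0.001, -1.0]] [ 0.5 -0.  -1.5]
[[1.0, 0.001, 0.001, 0.0], [0.001, -0.956, -0.294, -0.083], [0.0, 0.294, -0.956, -0.17], [0.0, 0.0, 0.0, 1.0]]
```

View pics/w7z.png

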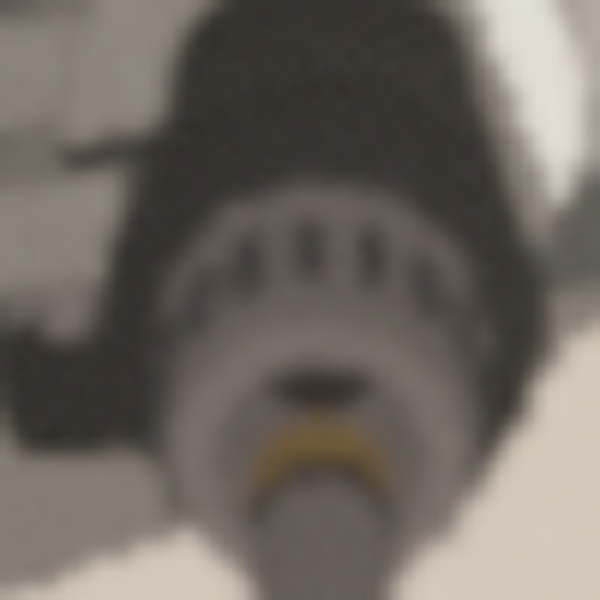

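```bash
cat > ov.py <<'E'
from h import *
import json
def over(tag,rims,out,foots=((0,0),(-.0003,0)),box=(300,172,350,222)):
    x0,y0,x1,y1=box;s=12
    i=cv2.imread('pics/%s.png'%tag)[y0:y1,x0:x1];i=cv2.resize(i,None,fx=s,fy=s,interpolation=cv2.INTER_CUBIC)
    i=cv2.convertScaleAbs(i,alpha=1.6,beta=-30)
    j=json.load(open(tag+'.json'));o=j['o'];p=j['p']
    Rt=rot(o['eef_rot']).as_matrix();tp=np.array(o['tool_pos']);T=np.array(p['tool_from_camera'])
    def proj(P):
        c=T[:3,:3].T@(Rt.T@(np.array(P)-tp)-T[:3,3]);c=c*[1,-1,-1];th=np.arccos(c[2]/np.linalg.norm(c));f=np.array([p['fx'],p['fy']])
        return np.array([p['cx'],p['cy']])+f*th*c[:2]/np.hypot(*c[:2])
    def circ(c,r,col):
        pts=[proj(np.array(c)+[r*np.cos(a),r*np.sin(a),0]) for a in np.linspace(0,6.28,60)]
        pts=np.array([((q-[x0,y0]+.5)*s) for q in pts]).astype(int);cv2.polylines(i,[pts.reshape(-1,1,2)],True,col,1)
    for c in rims:
        c=np.array(c);circ(c,.011,(0,255,0));circ(c,.0074,(0,255,255));circ(c-[0,0,.005],.0052,(255,255,0));circ(c-[0,0,.026],.011,(0,128,0))
    for f in foots:
        q=tp+Rt@np.array([f[0],f[1],.062]);circ(q,.003,(0,0,255));circ(q+[0,0,.0025],.0045,(255,0,255))
    cv2.imwrite('pics/%s.png'%out,i)
E
python3 -c "
from ov import *
over('w7',[(.5042,.0690,.151)],'w7o',((0,0),))
over('w6',[(.5042,.0690,.151)],'w6o',((0,0),))
over('w5',[(.5042,.0690,.151)],'w5o',(),(296,110,346,160))
a=[cv2.imread('pics/w%do.png'%k) for k in (5,6,7)]
cv2.imwrite('pics/all.png',cv2.resize(np.hstack(a[1:]),(800,400)))
cv2.imwrite('pics/w5oo.png',a[0])
"
```

```text
(no output)
```

View pics/all.png

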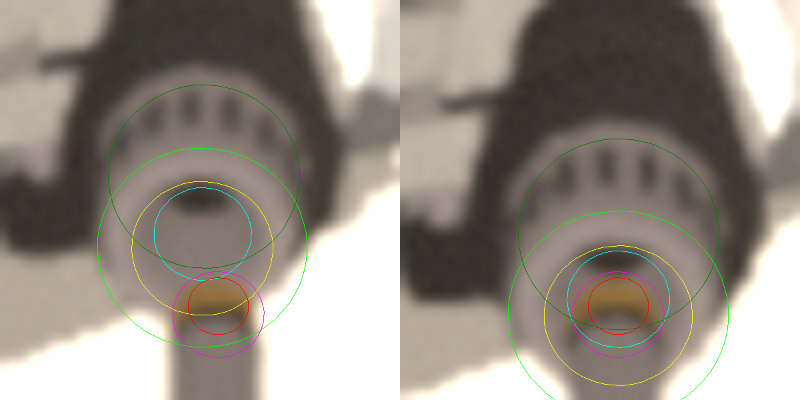

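View pics/w5oo.png

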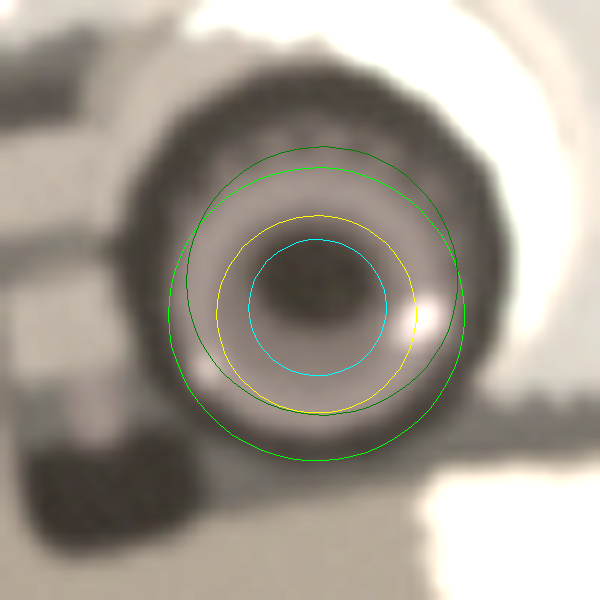

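```bash
python3 -m handwheel '{"fingers":[0.008,0.008,0.008,0.008,0.008,0.008],"dp":[[0,0,0.002],[0,0,0.004],[0,0,0.006],[0,0,0.008],[0,0,0.008],[0,0,0.008]],"turn":[[0,0,0],[0,0,0],[0,0,0],[0,0,0],[0,0,0],[0,0,0]]}' 45
python3 look.py w8
python3 -c "
from ov import *
over('w8',[(.5042,.0690,.151)],'w8o',((0,0),),(300,185,350,235))"
```

```text
time: 8.47
tool_pos: [0.5049, 0.07, 0.2055]
eef_rot: [0.0, 0.983, -0.186, -0.0]
wrist_force: [0.0, -0.0, 0.3]
finger_gap: 0.138
8.4667 [0.5049 0.07   0.2055] [[0.931, -0.365, -0.0], [-0.365, -0.931, -0.0], [-0.0, 0.0, -1.0]] [ 0.  -0.   0.3]
[[1.0, 0.001, 0.001, 0.0], [0.001, -0.956, -0.294, -0.083], [0.0, 0.294, -0.956, -0.17], [0.0, 0.0, 0.0, 1.0]]
```

View pics/w8o.png

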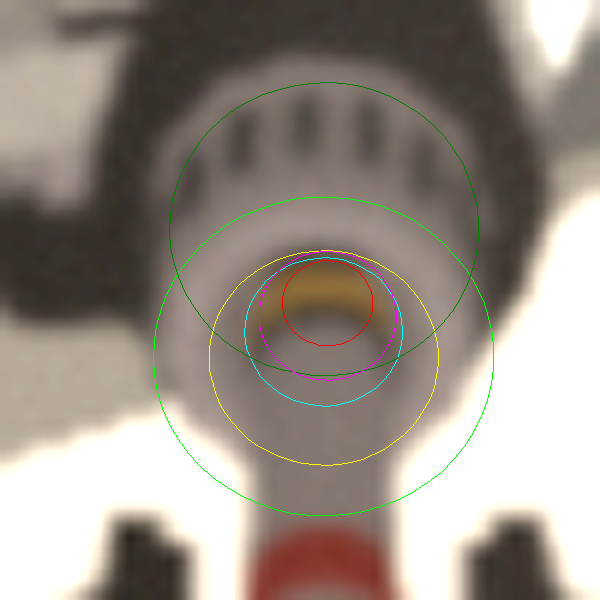

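```bash
python3 -m handwheel '{"fingers":[0.008,0.008,0.008,0.008,0.008],"dp":[[0,0,0.0015],[0,0,0.003],[0,0,0.0045],[0,0,0.006],[0,0,0.006]],"turn":[[0,0,0],[0,0,0],[0,0,0],[0,0,0],[0,0,0]]}' 45
python3 look.py w9
python3 -c "
from ov import *
over('w9',[(.5042,.0690,.151)],'w9o',((0,0),),(300,185,350,235))"
```

```text
time: 8.93
tool_pos: [0.5048, 0.07, 0.1993]
eef_rot: [0.0, 0.983, -0.186, -0.0]
wrist_force: [-0.9, 0.3, -0.9]
finger_gap: 0.139
8.9333 [0.5048 0.07   0.1993] [[0.931, -0.365, -0.0], [-0.365, -0.931, -0.0], [-0.0, 0.0, -1.0]] [-0.9  0.3 -0.9]
[[1.0, 0.001, 0.001, 0.0], [0.001, -0.956, -0.294, -0.083], [0.0, 0.294, -0.956, -0.17], [0.0, 0.0, 0.0, 1.0]]
```

View pics/w9o.png

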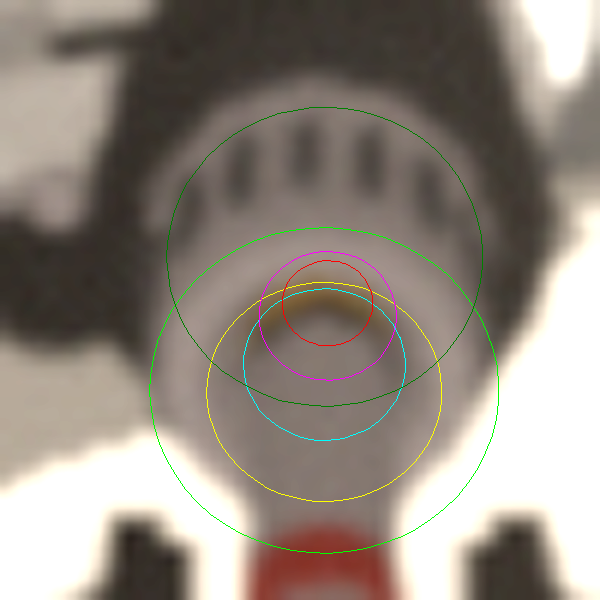

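```bash
python3 -m handwheel '{"fingers":[0.008,0.008,0.008,0.008,0.008,0.008],"dp":[[0,0,0.002],[0,0,0.004],[0,0,0.006],[0,0,0.008],[0,0,0.01],[0,0,0.01]],"turn":[[0,0,0],[0,0,0],[0,0,0],[0,0,0],[0,0,0],[0,0,0]]}' 45
python3 -m handwheel '{"fingers":[0.008,0.008,0.008,0.008],"dp":[[0,0,0.001],[0,0,0.002],[0,0,0.003],[0,0,0.003]],"turn":[[0,0,0],[0,0,0],[0,0,0],[0,0,0]]}' 45
```

```text
time: 9.48
tool_pos: [0.5048, 0.07, 0.1892]
eef_rot: [0.0, 0.983, -0.186, -0.0]
wrist_force: [0.1, 0.8, -0.3]
finger_gap: 0.135
time: 9.82
tool_pos: [0.5048, 0.07, 0.1864]
eef_rot: [0.0, 0.983, -0.186, -0.0]
wrist_force: [0.3, 0.8, -0.5]
finger_gap: 0.131
```

```bash
python3 -m handwheel '{"fingers":[0.008,0.008,0.008,0.008,0.008],"dp":[[0,0,0.001],[0,0,0.002],[0,0,0.003],[0,0,0.004],[0,0,0.004]],"turn":[[0,0,0],[0,0,0],[0,0,0],[0,0,0],[0,0,0]]}' 45
python3 -m handwheel '{"fingers":[0.008,0.008,0.008,0.008,0.008],"dp":[[0,0,0.001],[0,0,0.002],[0,0,0.003],[0,0,0.004],[0,0,0.004]],"turn":[[0,0,0],[0,0,0],[0,0,0],[0,0,0],[0,0,0]]}' 45
python3 -m handwheel '{"fingers":[0.008,0.008,0.008,0.008,0.008],"dp":[[0,0,0.001],[0,0,0.002],[0,0,0.003],[0,0,0.004],[0,0,0.004]],"turn":[[0,0,0],[0,0,0],[0,0,0],[0,0,0],[0,0,0]]}' 45
```

```text
time: 10.23
tool_pos: [0.5051, 0.07, 0.1829]
eef_rot: [-0.0, 0.983, -0.186, 0.0]
wrist_force: [-0.5, 0.4, 4.0]
finger_gap: 0.135
time: 10.65
tool_pos: [0.5051, 0.07, 0.1791]
eef_rot: [-0.0, 0.983, -0.186, 0.001]
wrist_force: [-1.2, 0.4, 6.3]
finger_gap: 0.136
time: 11.07
tool_pos: [0.5051, 0.07, 0.1751]
eef_rot: [-0.0, 0.983, -0.186, 0.001]
wrist_force: [-0.4, 1.0, 6.3]
finger_gap: 0.139
```

```bash
python3 -m handwheel '{"fingers":[0.008,0.008,0.008,0.008,0.008],"dp":[[0,0,0.001],[0,0,0.002],[0,0,0.003],[0,0,0.004],[0,0,0.004]],"turn":[[0,0,0],[0,0,0],[0,0,0],[0,0,0],[0,0,0]]}' 45
python3 look.py w10
python3 -c "
import cv2
i=cv2.imread('pics/w10.png')[180:300,280:370];cv2.imwrite('pics/w10z.png',cv2.resize(i,None,fx=5,fy=5,interpolation=cv2.INTER_CUBIC))"
```

```text
time: 11.48
tool_pos: [0.5051, 0.0701, 0.1711]
eef_rot: [-0.0, 0.983, -0.186, 0.0]
wrist_force: [0.3, 1.5, 6.0]
finger_gap: 0.134
11.4833 [0.5051 0.0701 0.1711] [[0.931, -0.365, 0.001], [-0.365, -0.931, 0.0], [0.001, -0.0, -1.0]] [0.3 1.5 6. ]
[[1.0, 0.001, 0.001, 0.0], [0.001, -0.956, -0.294, -0.083], [0.0, 0.294, -0.956, -0.17], [0.0, 0.0, 0.0, 1.0]]
```

View pics/w10z.png

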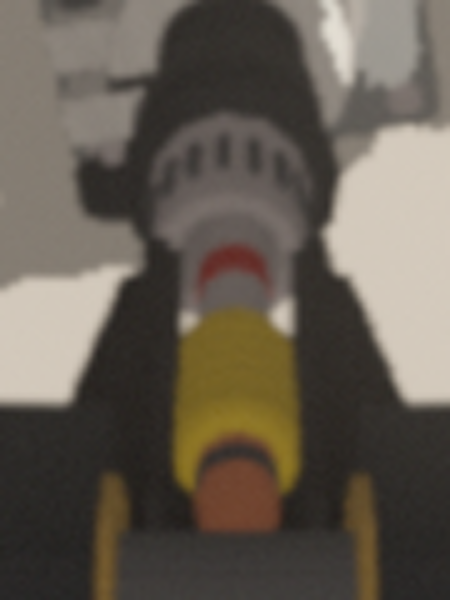

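```bash
python3 -m handwheel '{"fingers":[0.008,0.008,0.008,0.008],"dp":[[0,0,0.0005],[0,0,0.001],[0,0,0.0015],[0,0,0.002]],"turn":[[0,0,0],[0,0,0],[0,0,0],[0,0,0]]}' 45
python3 -m handwheel '{"fingers":[0.008,0.008,0.008],"dp":[[0,0,0.0005],[0,0,0.001],[0,0,0.001]],"turn":[[0,0,0],[0,0,0],[0,0,0]]}' 45
```

```text
time: 11.87
tool_pos: [0.5052, 0.0701, 0.1692]
eef_rot: [-0.0, 0.983, -0.186, 0.001]
wrist_force: [-1.6, 1.7, 8.1]
finger_gap: 0.138
time: 12.12
tool_pos: [0.5051, 0.0701, 0.1682]
eef_rot: [-0.0, 0.983, -0.186, 0.001]
wrist_force: [-0.8, 1.0, 6.8]
finger_gap: 0.134
```

```bash
python3 -m handwheel '{"fingers":[0.008,0.008,0.008],"dp":[[0,0,0.0005],[0,0,0.001],[0,0,0.001]],"turn":[[0,0,0],[0,0,0],[0,0,0]]}' 45
```

```text
time: 12.37
tool_pos: [0.5051, 0.0701, 0.1672]
eef_rot: [-0.0, 0.983, -0.186, 0.001]
wrist_force: [-1.7, 1.5, 6.9]
finger_gap: 0.137
```

```bash
python3 -m handwheel '{"fingers":[0.008,0.008,0.008],"dp":[[0,0,0.0005],[0,0,0.001],[0,0,0.001]],"turn":[[0,0,0],[0,0,0],[0,0,0]]}' 45
```

```text
time: 12.62
tool_pos: [0.5052, 0.0701, 0.1662]
eef_rot: [-0.0, 0.983, -0.186, 0.001]
wrist_force: [-0.4, 2.1, 7.9]
finger_gap: 0.134
```

```bash
python3 -m handwheel '{"fingers":[0.008,0.008,0.008],"dp":[[0,0,0.0004],[0,0,0.0008],[0,0,0.0008]],"turn":[[0,0,0],[0,0,0],[0,0,0]]}' 45
```

```text
time: 12.87
tool_pos: [0.5051, 0.0701, 0.1654]
eef_rot: [-0.0, 0.983, -0.186, 0.001]
wrist_force: [-0.9, 1.4, 8.2]
finger_gap: 0.135
```

```bash
python3 -m handwheel '{"fingers":[0.008,0.008,0.008],"dp":[[0,0,0.0004],[0,0,0.0008],[0,0,0.0008]],"turn":[[0,0,0],[0,0,0],[0,0,0]]}' 45
```

```text
time: 13.12
tool_pos: [0.5052, 0.0701, 0.1647]
eef_rot: [-0.0, 0.983, -0.186, 0.001]
wrist_force: [-2.7, 2.2, 8.1]
finger_gap: 0.138
```

```bash
python3 -m handwheel '{"fingers":[0.008,0.008,0.008],"dp":[[0,0,0.0004],[0,0,0.0008],[0,0,0.0008]],"turn":[[0,0,0],[0,0,0],[0,0,0]]}' 45
```

```text
time: 13.37
tool_pos: [0.5054, 0.0702, 0.1645]
eef_rot: [-0.0, 0.983, -0.186, 0.001]
wrist_force: [-2.7, 1.8, 14.8]
finger_gap: 0.141
```

```bash
python3 -m handwheel '{"fingers":[0.008,0.008],"dp":[[0,0,0.0001],[0,0,0.0001]],"turn":[[0,0,0],[0,0,0]]}' 45
python3 look.py w11
python3 -c "
import cv2
i=cv2.imread('pics/w11.png')[180:300,280:370];cv2.imwrite('pics/w11z.png',cv2.resize(i,None,fx=5,fy=5,interpolation=cv2.INTER_CUBIC))"
```

```text
time: 13.53
tool_pos: [0.5054, 0.0702, 0.1645]
eef_rot: [-0.0, 0.983, -0.186, 0.001]
wrist_force: [-3.7, 2.0, 16.5]
finger_gap: 0.138
13.5333 [0.5054 0.0702 0.1645] [[0.931, -0.365, 0.002], [-0.365, -0.931, 0.0], [0.002, -0.001, -1.0]] [-3.7  2.  16.5]
[[1.0, 0.001, 0.001, 0.0], [0.001, -0.956, -0.294, -0.083], [0.0, 0.294, -0.956, -0.17], [0.0, 0.0, 0.0, 1.0]]
```

View pics/w11z.png

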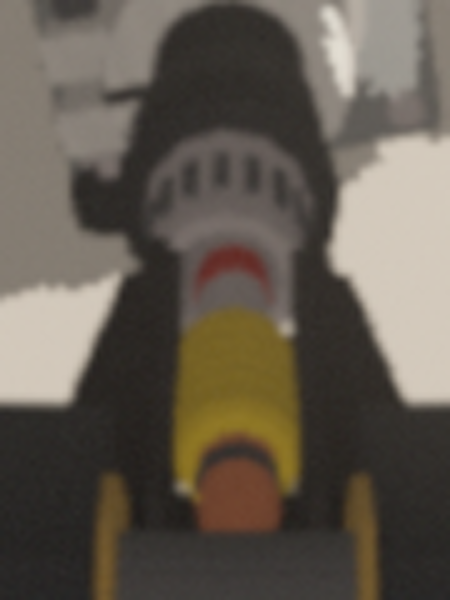

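```bash
python3 -m handwheel '{"fingers":[0.008,0.008],"dp":[[0,0,-0.0006],[0,0,-0.001]],"turn":[[0,0,0],[0,0,0]]}' 45
python3 -m handwheel '{"fingers":[0.012,0.02,0.03,0.04,0.05,0.05],"dp":[[0,0,0],[0,0,0],[0,0,0],[0,0,0],[0,0,0],[0,0,0]],"turn":[[0,0,0],[0,0,0],[0,0,0],[0,0,0],[0,0,0],[0,0,0]]}' 45
python3 look.py w12 depth_band nose_rim
python3 -c "
import cv2
i=cv2.imread('pics/w12.png')[180:300,270:380];cv2.imwrite('pics/w12z.png',cv2.resize(i,None,fx=5,fy=5,interpolation=cv2.INTER_CUBIC))"
```

```text
time: 13.75
tool_pos: [0.5051, 0.0701, 0.1647]
eef_rot: [-0.0, 0.983, -0.186, 0.0]
wrist_force: [-0.6, 1.5, 3.5]
finger_gap: 0.133
time: 14.25
tool_pos: [0.5049, 0.0699, 0.1639]
eef_rot: [0.0, 0.983, -0.186, -0.0]
wrist_force: [-0.1, -0.1, -0.5]
finger_gap: 0.431
14.25 [0.5049 0.0699 0.1639] [[0.931, -0.365, -0.0], [-0.365, -0.931, -0.0], [-0.0, 0.0, -1.0]] [-0.1 -0.1 -0.5]
[[1.0, 0.001, 0.001, 0.0], [0.001, -0.956, -0.294, -0.083], [0.0, 0.294, -0.956, -0.17], [0.0, 0.0, 0.0, 1.0]]
depth_band [([326.0, 236.8], 0.57)]
nose_rim [([327.9, 237.8], 0.91)]
```

View pics/w12z.png

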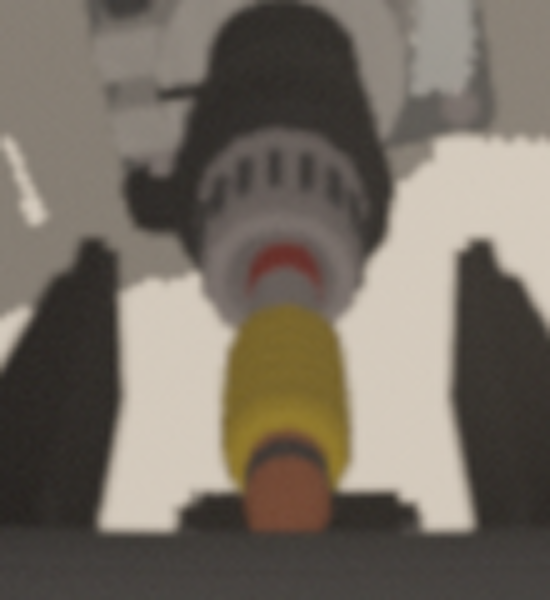

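```bash
python3 -m handwheel '{"fingers":[0.06,0.06,0.06,0.06,0.06,0.06,0.06,0.06,0.06],"dp":[[0,0,-0.005],[0,0,-0.02],[0,0,-0.045],[0,0,-0.075],[0,0,-0.1],[0,0.02,-0.11],[0,0.045,-0.11],[0,0.06,-0.11],[0,0.06,-0.11]],"turn":[[0,0,0],[0,0,0],[0,0,0],[0,0,0],[0,0,0],[0,0,0],[0,0,0],[0,0,0],[0,0,0]]}'
python3 look.py w13 depth_band nose_rim cartridge_grip
python3 - <<'E'
from h import *
i=cv2.imread('pics/w13.png')[60:260,250:400];cv2.imwrite('pics/w13z.png',cv2.resize(i,None,fx=4,fy=3,interpolation=cv2.INTER_CUBIC)) if 0 else cv2.imwrite('pics/w13z.png',cv2.resize(i,None,fx=3,fy=3,interpolation=cv2.INTER_CUBIC))
p=ctrl.get_image('scene');save(p,'s13');i=cv2.imread('pics/s13.png')[110:310,230:410];cv2.imwrite('pics/s13z.png',cv2.resize(i,None,fx=3,fy=3,interpolation=cv2.INTER_CUBIC))
E
```

```text
time: 15.15
tool_pos: [0.4822, 0.0125, 0.2748]
eef_rot: [0.0, 0.982, -0.187, 0.0]
wrist_force: [0.4, -0.1, -0.6]
finger_gap: 0.628
15.15 [0.4822 0.0125 0.2748] [[0.93, -0.366, 0.001], [-0.366, -0.93, -0.001], [0.001, 0.0, -1.0]] [ 0.4 -0.1 -0.6]
[[1.0, 0.001, 0.001, 0.0], [0.001, -0.956, -0.294, -0.083], [0.0, 0.294, -0.956, -0.17], [0.0, 0.0, 0.0, 1.0]]
depth_band [([328.8, 127.7], 0.5)]
nose_rim [([328.4, 127.3], 0.6)]
cartridge_grip [([327.1, 130.6], 0.68)]
```

View pics/w13z.png

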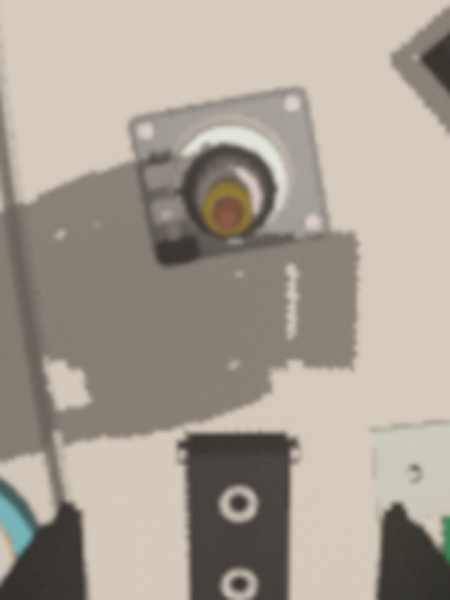

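View pics/s13z.png

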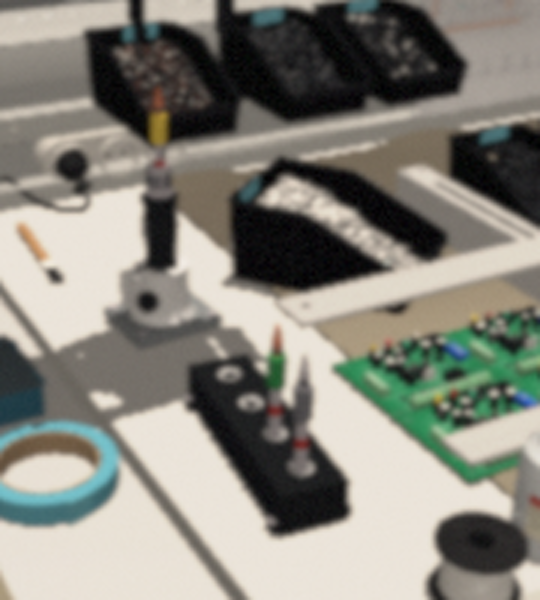

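```bash
python3 - <<'E'
from h import *
i=cv2.imread('pics/s13.png')[135:185,262:302];cv2.imwrite('pics/s13y.png',cv2.resize(i,None,fx=12,fy=12,interpolation=cv2.INTER_CUBIC))
E
```

```text
(no output)
```

View pics/s13y.png

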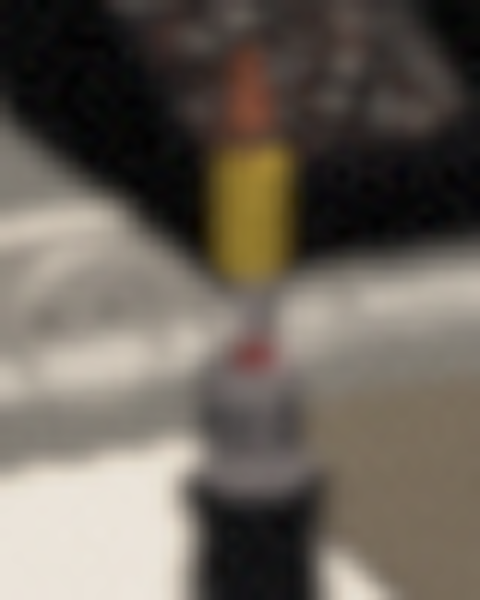

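```bash
python3 - <<'E'
from h import *
from scipy.optimize import brentq
p=ctrl.get_image('scene')
def proj(P):
    c=rot(p['orientation']).as_matrix().T@(np.array(P)-p['origin']);return p['cx']+p['fx']*c[0]/-c[2],p['cy']+p['fy']*c[1]/c[2]
xy=(.5045,.0692)
for z in (.15,.18): print(z,proj((*xy,z)))
d=np.array(p['origin'])[:2]-xy;d/=np.linalg.norm(d)
i=cv2.imread('pics/s13.png')[135:190,262:307];s=10;i=cv2.resize(i,None,fx=s,fy=s,interpolation=cv2.INTER_CUBIC)
def ring(z,r,col):
    a=np.linspace(0,6.3,50);q=np.array([proj((xy[0]+r*np.cos(t),xy[1]+r*np.sin(t),z)) for t in a])
    cv2.polylines(i,[((q-[262,135]+.5)*s).astype(int).reshape(-1,1,2)],True,col,1)
zf=.1025
ring(zf+.068,.007,(255,0,0));ring(zf+.094,.007,(255,0,0));ring(zf+.046,.0045,(0,0,255));ring(zf+.054,.0045,(0,0,255))
ring(.151,.011,(0,255,0));ring(.125,.011,(0,255,0));ring(.151,.0074,(0,255,255))
cv2.imwrite('pics/s13x.png',i)
E
```

```text
0.15 (np.float64(282.44410057615596), np.float64(165.65973890404376))
0.18 (np.float64(282.1753292141703), np.float64(154.26609287726168))
```

View pics/s13x.png

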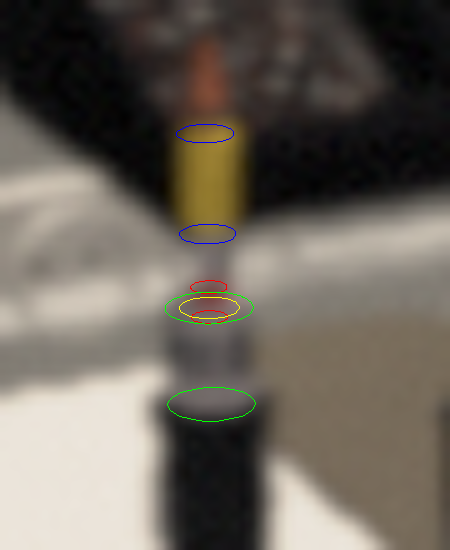

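```bash
python3 -c "
from cell import ctrl
print(ctrl.get_obs()['time']);print(ctrl.finish_job())"
```

```text
15.45
the job is handed in; nothing more can be done
None
```

The yellow-sleeved tip is fitted in the handpiece and released. The gripper is clear of everything, and I handed the job in at 15.5 s.

- **Seating:** The shank met the contact pin about 29 mm down and pushed it ahead at 6–8 N. The force then rose sharply at about 48.5 mm. The highest reading was 16.5 N, well under 25 N, though force was only read at the end of each short move. I eased the push off before opening the fingers.
- **Depth band:** By my measurements the band's middle stands about 1.5 mm above the rim, so the rim is within the band. The last scene view agrees with this. It shows the tip standing upright with the rim at the band.
- **Uncertainty:** The rim height differed by a few millimetres between camera views (147–156 mm), and the scene camera's heights were about 2 mm off overall. The sharp force rise is the firmer evidence that the tip is on the bottom. At the final push there was also about 4 N of sideways force, which vanished on release.
- **Left alone:** The green and grey spare tips are still in the rack. The solder spool was not touched, and in the last scene view it stands upright where it was.

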